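Close the filter vessel to clutch torque and lock it

ROBOT

A 7-joint arm with a two-finger parallel gripper is mounted at the origin on the work surface. World frame = base frame: x ahead of the robot, y to its left, z up, the work surface at z = 0. Lengths are in m, angles in rad, forces in N, time in s.
With the tool pointing down it reaches from about 0.4 to 0.85 m from the base axis. Payload 4.5 kg.
Tool frame: the origin (TCP) lies at the very end of the fingers, on their centre line; the grasp point (between the pads) lies 19 mm behind it; z points along the fingers, y is the line along which they close (so a half turn about z gives the same grasp; the last joint's range is limited). The gripper opens to 88 mm and grips with 3 to 60 N. Pads are 18 mm wide; open, the fingers measure 123 mm over their backs; the gripper's body (75 mm by 187 mm) begins 45 mm behind the grasp point.
Start: joints at [1.37, 0.689, -0.195, 1.565, 0.157, 0.902, -0.215], TCP at [0.145, -0.608, 0.239] pointing down, gripper open.
Joint ranges: [-3.01, 3.01], [-0.46, 2.08], [-1.47, 1.51], [0.13, 2.56], [-1, 4.14], [0.04, 2.09], [-2.66, 2.66]. Speed limits (rad/s): [2.57, 2.57, 3.14, 3.14, 3.14, 3.14, 3.14].

INTERFACE

Orientations are given as a unit quaternion [x, y, z, w].
In Python, from plant import r, eyes, nets gives the robot as it stands.
- The arm moves only by the shell command python3 -m pendant 'ROWS' [FORCE]. ROWS is JSON, a list of rows, each an object of numbers: "claw": the opening, from 0 (shut) to 1 (fully open); "dx", "dy", "dz": the shift along the world's x, y, z in mm; "twist": the turn about the world's z in rad. In form: [{"claw": .., "dx": .., "dy": .., "dz": .., "twist": ..}, ...]. A call has 1 to 8 rows; each row is the pose to reach, as a shift and turn from the pose commanded when the call began; what a row does not reach only later rows make up. A row lasts 1/10 s, in which the tool goes at most 50 mm and 8.59 degrees, less where a joint would pass 70% of its speed; a pose out of reach is approached as far as the arm can. A call with a gripper value outside its range is refused whole. The fingers move at their own pace and stop on an object; FORCE is the grip in N (left out, the last holds). Time passes only in rows, so rows that repeat a pose let the fingers close. It gives the time, the measured TCP pose, the force, the opening and the grip force at its end, in the units of the state.
- r.get_state(): the state, without advancing time (a new reading comes with each control period).
- eyes.snapshot(name): name is "scene" or "top" or "wrist"; returns (picture, depth): 420x560x3 uint8, blue, green, red; 420x560 float32, m along the optical axis (not along the pixel's ray), 0 where there is no reading.
- eyes.camera_info(name): a dict with "K" (3x3 intrinsics, pixels), "world_to_cam" (4x4, takes a point from world to camera coordinates); the wrist camera has in their place "T_tool_cam" (4x4, takes a point from camera to tool coordinates, whose origin is the TCP and whose axes are the flange's). Camera axes: x right, y down, z forward; pixel columns grow to the right and rows downward; lengths in m; the calibration is good to about 2 mm. The wrist camera is an equidistant fisheye: a pixel r from the principal point sees the ray r / f radians off the axis. A picture is of the moment at which its call begins: read the wrist's pose just before it. camera_info takes no time and is no camera call.
- r.finish_job(): hands the job in; it is judged then, once.
Trained networks look in the newest picture that a camera, given by its name, has taken for a name from the list of things; names that differ only in an ending like _2 or _b are one class to them, and where a whole thing is asked for, a point or a joint stands for the part that bears it (a point fixed in the world has none). Each returns a list of dicts, best first, with "confidence" (0 to 1); they miss things now and then, are a little off and sometimes report something else, mostly with a low value. They report only what shows in the picture. A call takes as long as a camera call. They do not tell look-alikes from the thing itself.
- nets.spot_in(camera, query): "box" ([left, top, width, height] as shares, 0 to 1, of the picture: columns of its width, rows of its height, round what is visible of it).
- nets.place_of(camera, query): "position" ([column, row] as shares, 0 to 1, of the picture: columns of its width, rows of its height: a listed point, or the origin of a listed thing).
The state is a dict: "clock": time; "q": joint angles; "qd": joint speeds; "joint_torque": joint torques, N m; "tool_pos": TCP position; "eef_rot": TCP orientation; "contact_force": force on the tool from outside, world axes, zero at the start; "moment": the same for the moment, N m; "opening": opening from 0.0 (shut) to 1.0 (fully open); "finger_force": force on a finger pad.
Only numpy, scipy, OpenCV 4.12 (cv2) and the standard library are available. Lean on these libraries where they do the work, as an engineer would, in place of code of your own. Each camera call takes 0.05 s, during which the arm holds its last target. There are 200 camera calls.

TASK

Close the steel filter vessel on the bench: turn the black T-bar on its top clockwise (seen from above) until the screw is fully home and the bar's slip clutch has slipped through one or two clicks (30 degrees of slip each; never more than three). Only then swing the lever of the lock ring below it clockwise until it is tight up against its stop pin, leaving the T-bar set. Leave the glassware and other things around the vessel where they stand.

Things in the scene. Friction and masses are not known exactly. Their poses are not given: they have to be found in the camera images.
- vessel: The filter vessel, a fixed upright steel drum bolted to the bench: foot 160 mm across, lid flange 152 mm across with its top at 74 mm. Origin on the bench on the vertical axis about which T-bar, screw and lock ring all turn; z up. A brass outlet 34 mm high reaches 86 mm out to its own -x, a small gauge (14 to 54 mm high) 95 mm out to its -y.
- hub_top (a point): Centre of the top of the T-bar's hub, on the vessel's axis, 142 mm above the bench: highest point of the vessel. The hub is black, 34 mm across, with a short rib on one side, square to the bar.
- bar_end_a (a point): Middle of the T-bar's section, 58 mm from the vessel's axis towards one end, 129 mm above the bench. The T-bar is a straight black bar through the axis, 144 mm long (72 mm each side), 14 mm wide, spanning heights 122 to 136 mm. It can be pushed round from the side at either end.
- bar_end_b (a point): The same point near the other end of the T-bar, 58 mm from the axis.
- collar_tab (a point): Top of the small tab on the white collar of the clamp screw, 36 mm from the axis, 112 mm above the bench. The collar is 60 mm across, spans heights 102 to 112 mm under the T-bar and turns with the screw; the tab, with a black line, reaches 39 mm out. At zero clutch slip the hub's rib stands over it.
- spindle (a joint): Turn of the clamp screw (the white collar under the T-bar), rad, growing clockwise from above. It turns easily (about 0.06 N m) up to 2.4, where it is fully home and stops dead; it starts at 0.7 to 1.7. The T-bar carries it along through the clutch, and turns it back if turned anticlockwise; it stays where it is left and does not sink.
- tbar (a joint): Slip of the clutch, rad: how far the T-bar has turned clockwise relative to the collar; 0 at the start. It slips smoothly, only clockwise, at about 0.55 N m (some 9 to 10 N pushed at a bar end point), once the screw is home. One click is 0.52 rad (30 degrees). It shows as the angle between the hub's rib and the collar's tab.
- lockring (a joint): Turn of the lock ring, rad, growing clockwise from above: 1.9 is tight, its lever against the stop pin (a dead stop). It starts at 0.3 to 1.0, turns with about 0.12 N m and stays where it is left. At value q the lever points to (95 degrees - q) from the vessel's x axis, counted anticlockwise.
- lever_tip (a point): Middle of the lock lever's section, 106 mm from the vessel's axis, 90 mm above the bench. The lock ring is a knurled aluminium ring 84 mm across at heights 80 to 100 mm; its flat lever, 16 mm wide, spanning heights 82 to 98 mm, points straight outward and ends 125 mm from the axis, past the ends of the T-bar above it.
- stop_pin (a point): Top of the steel stop pin of the lock lever, 10 mm thick, standing on the lid 68 mm from the axis, its top 104 mm above the bench; the lever comes up against its anticlockwise side.
- dish_a: Covered glass dish, 92 mm across, 18 mm high, lying close beside the vessel; leave it. Origin under its centre.
- dish_b: A second such dish on the vessel's other side; leave it.
- measure_tall: Clear measuring cylinder, 44 mm thick, 260 mm high on a 72 mm foot; leave it. Origin under its centre.
- measure_short: Clear measuring cylinder, 36 mm thick, 190 mm high on a 72 mm foot; leave it. Origin under its centre.
- beaker: Glass beaker, 80 mm across, 95 mm high; leave it. Origin under its centre.
- reagent: Amber reagent bottle, 72 mm across, 150 mm high; leave it. Origin under its centre.
- flask: Metal drinking flask, 68 mm across, 220 mm high; leave it. Origin under its centre.
- spatula: Spatula lying on the bench roughly along x; leave it. Origin on the bench near its middle.
Mind the look-alikes: they are no part of the job. What is shaped like the vessel but green or orange is not meant.

How it is judged:
By the outcome, as a careful person would: the job done as asked, in the order asked, and still so for the second after the job is handed in, with the robot touching nothing.
It also fails if it takes over 61 s, if anything falls off the work surface, if the arm or the gripper's body presses on something with over 40 N, if the wrist force passes 120 N, or if a joint passes its speed limit or range.

## Working session

There is one attempt and no reset: what is moved stays moved. The work goes in short steps, Python scripts to look and compute and a shell command to move; the robot and the scene stay as the last step left them, time stands still between calls to the robot, and variables do not carry over. Pictures are saved under pics/ and viewed, at most 10 in all, crops included, and the job is handed in when it is done.

```bash
ls; mkdir -p pics; cat > h.py <<'E'
import numpy as np, cv2
from plant import r, eyes, nets
def ray(cam,px,z):
    ci=eyes.camera_info(cam);K=np.array(ci["K"]);T=np.linalg.inv(np.array(ci["world_to_cam"]))
    d=T[:3,:3]@np.linalg.inv(K)@np.array([px[0],px[1],1.]);o=T[:3,3]
    return o+d*(z-o[2])/d[2]
def proj(cam,p):
    ci=eyes.camera_info(cam);c=np.array(ci["world_to_cam"])@np.append(p,1);u=np.array(ci["K"])@c[:3];return u[:2]/u[2]
def find(cam,q,z):
    out=[]
    for d in nets.place_of(cam,q):
        p=np.array(d["position"])*[560,420]
        out.append((round(d["confidence"],2),p.round(),ray(cam,p,z).round(3)))
    return out
E
python3 - <<'E'
from h import *
s=r.get_state();print(s["clock"],s["tool_pos"],s["eef_rot"])
for c in("top","scene"):
    im,_=eyes.snapshot(c);cv2.imwrite(f"pics/{c}1.png",im)
    for q,z in(("vessel",0),("hub_top",.142),("bar_end_a",.129),("collar_tab",.112),("lever_tip",.09),("stop_pin",.104)):
        print(c,q);[print("  ",*o) for o in find(c,q,z)]
E
```

```text
pics
0.0 [ 0.14522781 -0.60723266  0.23791811] [ 9.93109351e-01  1.17187780e-01 -1.61212133e-04 -9.02777743e-04]
top vessel
   0.86 [278. 164.] [0.561 0.006 0.   ]
   0.64 [236. 233.] [0.347 0.117 0.   ]
top hub_top
   0.88 [275. 147.] [0.568 0.014 0.142]
   0.67 [231. 227.] [0.34  0.12  0.142]
top bar_end_a
   0.84 [238. 248.] [0.288 0.098 0.129]
   0.84 [145. 263.] [0.236 0.341 0.129]
   0.79 [262. 159.] [0.538 0.048 0.129]
   0.77 [300. 141.] [ 0.595 -0.055  0.129]
   0.7 [232. 205.] [0.404 0.124 0.129]
   0.65 [145. 305.] [0.127 0.33  0.129]
top collar_tab
   0.91 [135. 285.] [0.178 0.367 0.112]
   0.83 [272. 140.] [0.599 0.023 0.112]
   0.59 [222. 231.] [0.334 0.147 0.112]
top lever_tip
   0.78 [198. 239.] [0.31  0.214 0.09 ]
   0.56 [253. 132.] [0.627 0.082 0.09 ]
   0.56 [108. 292.] [0.157 0.442 0.09 ]
top stop_pin
   0.85 [158. 258.] [0.252 0.314 0.104]
   0.82 [241. 206.] [0.406 0.101 0.104]
   0.73 [291. 127.] [ 0.643 -0.026  0.104]
   0.53 [299. 140.] [ 0.605 -0.053  0.104]
scene vessel
   0.76 [304. 252.] [0.564 0.001 0.   ]
   0.68 [274. 185.] [0.175 0.329 0.   ]
   0.66
[... 303 characters left out ...]
]
   0.65 [261. 189.] [0.302 0.082 0.129]
   0.62 [287. 192.] [0.39  0.127 0.129]
   0.55 [310. 232.] [ 0.607 -0.043  0.129]
   0.47 [307. 250.] [ 0.648 -0.127  0.129]
   0.45 [263. 158.] [0.128 0.309 0.129]
scene collar_tab
   0.84 [279. 191.] [0.346 0.138 0.112]
   0.64 [284. 273.] [ 0.646 -0.241  0.112]
   0.49 [318. 226.] [0.597 0.026 0.112]
   0.45 [280. 155.] [0.148 0.413 0.112]
   0.43 [378. 214.] [0.725 0.228 0.112]
   0.28 [332. 192.] [0.515 0.26  0.112]
scene lever_tip
   0.72 [336. 224.] [0.624 0.106 0.09 ]
   0.52 [283. 189.] [0.328 0.192 0.09 ]
scene stop_pin
   0.95 [284. 174.] [0.264 0.284 0.104]
   0.74 [317. 235.] [ 0.617 -0.015  0.104]
   0.7 [288. 201.] [0.412 0.108 0.104]
```

View pics/top1.png

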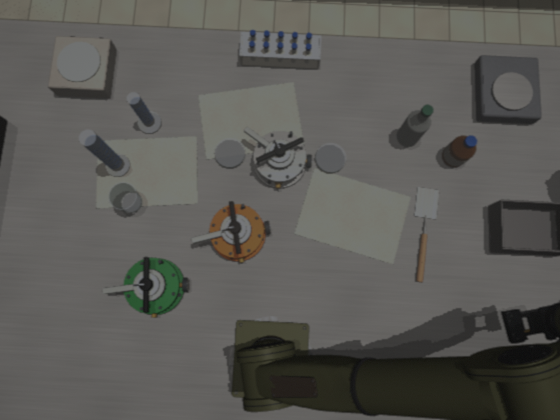

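View pics/scene1.png

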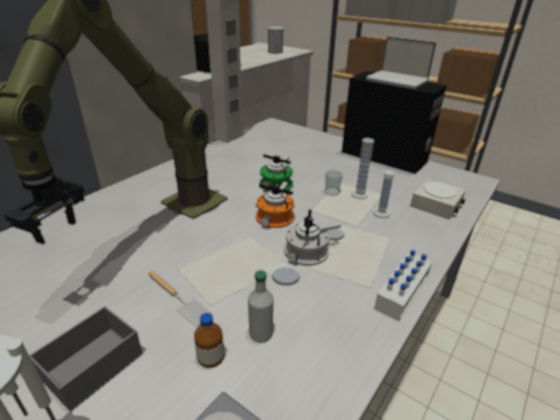

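```bash
python3 - <<'E'
import cv2
im=cv2.imread("pics/top1.png")[85:235,190:390];cv2.imwrite("pics/crop1.png",cv2.resize(im,(800,600),interpolation=cv2.INTER_CUBIC))
E
```

```text
(no output)
```

View pics/crop1.png

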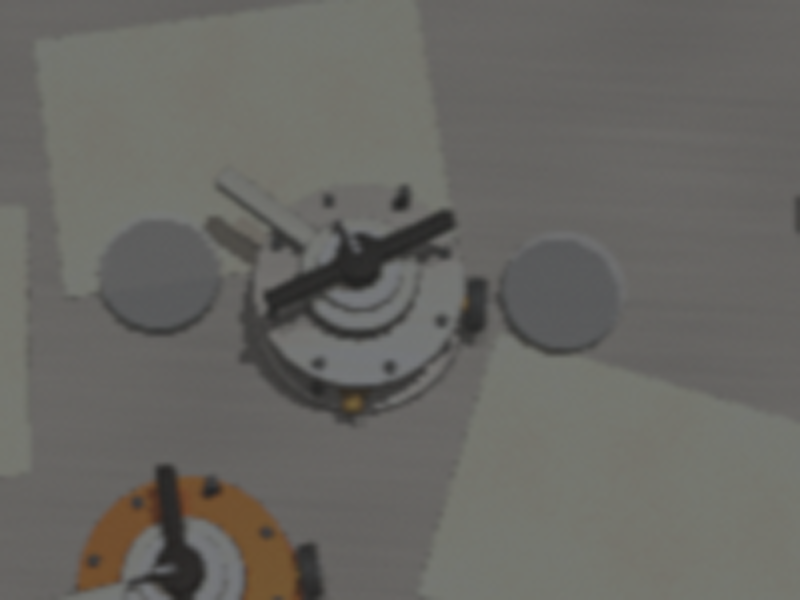

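The steel vessel is at top px (278,155). The look-alikes are the orange one at (238,230) and the green one at (150,285). The close crop confirms the steel one: brass outlet towards -x, gauge towards -y, bar at about -61°/119°, lever at about 50°, and the stop pin at px (291,130). I'll move above it with the fingers aligned across the bar.

```bash
python3 -m pendant '[{"claw":0.4,"dx":0,"dy":50,"dz":50,"twist":0.15},{"claw":0.4,"dx":25,"dy":90,"dz":90,"twist":0.3},{"claw":0.4,"dx":50,"dy":135,"dz":90,"twist":0.45},{"claw":0.4,"dx":75,"dy":180,"dz":90,"twist":0.6},{"claw":0.4,"dx":100,"dy":225,"dz":90,"twist":0.75},{"claw":0.4,"dx":125,"dy":270,"dz":90,"twist":0.9},{"claw":0.4,"dx":150,"dy":310,"dz":90,"twist":1.05},{"claw":0.4,"dx":180,"dy":350,"dz":90,"twist":1.2}]'
python3 -m pendant '[{"claw":0.4,"dx":25,"dy":45,"dz":0,"twist":0.15},{"claw":0.4,"dx":50,"dy":90,"dz":0,"twist":0.3},{"claw":0.4,"dx":75,"dy":135,"dz":0,"twist":0.45},{"claw":0.4,"dx":100,"dy":180,"dz":0,"twist":0.6},{"claw":0.4,"dx":130,"dy":220,"dz":0,"twist":0.64},{"claw":0.4,"dx":150,"dy":260,"dz":0,"twist":0.64},{"claw":0.4,"dx":160,"dy":267,"dz":0,"twist":0.64},{"claw":0.4,"dx":160,"dy":267,"dz":0,"twist":0.64}]'
cat >> h.py <<'E'
from scipy.spatial.transform import Rotation as R
def wray(px,z,s):
    ci=eyes.camera_info("wrist");K=np.array(ci["K"]);T=np.array(ci["T_tool_cam"])
    v=(np.array(px)-K[:2,2])/[K[0,0],K[1,1]];t=np.linalg.norm(v)+1e-9
    d=np.append(v/t*np.sin(t),np.cos(t))
    Q=R.from_quat(s["eef_rot"]).as_matrix();o=Q@T[:3,3]+s["tool_pos"];d=Q@T[:3,:3]@d
    return o+d*(z-o[2])/d[2]
Z=dict(hub_top=.142,bar_end_a=.129,collar_tab=.112,lever_tip=.09,stop_pin=.104,vessel=0)
def look(fn,qs=Z):
    s=r.get_state();im,_=eyes.snapshot("wrist");cv2.imwrite(fn,im)
    for q in qs:
        for d in nets.place_of("wrist",q):
            p=np.array(d["position"])*[560,420];print(q,round(d["confidence"],2),p.round(),wray(p,Z[q],s).round(4))
    return s,im
E
python3 - <<'E'
from h import *
s,im=look("pics/w1.png");print(s["clock"],s["q"],s["tool_pos"],s["eef_rot"],eyes.camera_info("wrist"))
E
```

```text
clock: 1.5
tool_pos: [0.3097, -0.2793, 0.3291]
eef_rot: [0.752, 0.659, -0.0, 0.001]
contact_force: [0.8, -1.2, -0.1]
opening: 0.404
finger_force: 0.0
clock: 2.3
tool_pos: [0.4705, -0.0122, 0.3288]
eef_rot: [0.507, 0.862, 0.001, 0.0]
contact_force: [-0.0, -0.8, 0.5]
opening: 0.404
finger_force: 0.0
hub_top 0.88 [354. 216.] [0.5669 0.0021 0.142 ]
hub_top 0.8 [221.  24.] [0.3442 0.1124 0.142 ]
bar_end_a 0.91 [277.  39.] [0.4004 0.126  0.129 ]
bar_end_a 0.8 [175.  17.] [0.2898 0.1004 0.129 ]
bar_end_a 0.79 [346. 259.] [ 0.5951 -0.0498  0.129 ]
bar_end_a 0.57 [358. 163.] [0.5431 0.0538 0.129 ]
collar_tab 0.95 [378. 204.] [0.5973 0.025  0.112 ]
lever_tip 0.67 [360. 165.] [0.5584 0.053  0.09  ]
stop_pin 0.96 [374. 248.] [ 0.6312 -0.0261  0.104 ]
stop_pin 0.86 [274.  71.] [0.4134 0.0966 0.104 ]
stop_pin 0.74 [418. 165.] [0.6197 0.0933 0.104 ]
vessel 0.83 [237.  46.] [0.3443 0.1163 0.    ]
vessel 0.77 [333. 185.] [0.5682 0.0051 0.    ]
2.3 [ 4.67090635e-01  4.52653652e-01 -8.06548453e-01  1.86661369e+00
  3.87699133e-01  9.85012460e-01 -3.11982095e-04] [ 0.47049307 -0.01221378  0.32879671] [5.06863049e-01 8.62026272e-01 7.24643379e-04 1.75220733e-04] {'K': array([[325.1922621 ,   0.        , 270.83379117],
       [  0.        , 325.1922621 , 209.62338881],
       [  0.        ,   0.        ,   1.        ]]), 'T_tool_cam': array([[-2.47294825e-04, -9.54019252e-01, -2.99745235e-01,
         7.76008432e-02],
       [ 9.99998416e-01,  2.92455957e-04, -1.75583457e-03,
         3.79537604e-04],
       [ 1.76276227e-03, -2.99745194e-01,  9.54017668e-01,
        -1.45355752e-01],
       [ 0.00000000e+00,  0.00000000e+00,  0.00000000e+00,
         1.00000000e+00]])}
```

View pics/w1.png

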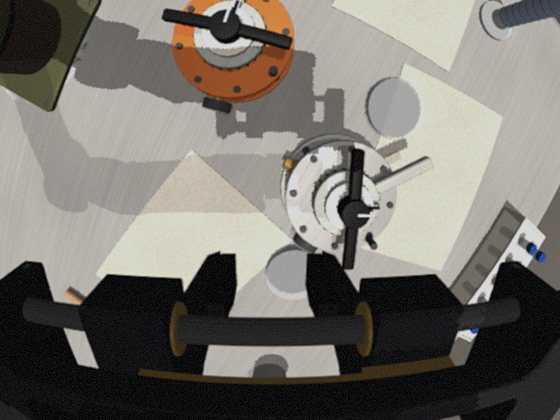

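The view from close by shows the hub at px (354,216) and the axis at about (0.567, 0.002). The bar lies at -63°/117°, the tab at (378,204), the pin at (374,248) and the lever end at (430,160). I'll straddle the near-right end of the bar (346,259), R 50 mm, so that the camera still sees the hub.

```bash
python3 -m pendant '[{"claw":0.4,"dx":40,"dy":-10,"dz":0,"twist":-0.04},{"claw":0.4,"dx":80,"dy":-20,"dz":0,"twist":-0.04},{"claw":0.4,"dx":119,"dy":-30,"dz":0,"twist":-0.04},{"claw":0.4,"dx":119,"dy":-30,"dz":-45,"twist":-0.04},{"claw":0.4,"dx":119,"dy":-30,"dz":-90,"twist":-0.04},{"claw":0.4,"dx":119,"dy":-30,"dz":-130,"twist":-0.04},{"claw":0.4,"dx":119,"dy":-30,"dz":-150,"twist":-0.04},{"claw":0.4,"dx":119,"dy":-30,"dz":-150,"twist":-0.04}]'
python3 - <<'E'
from h import *
s,im=look("pics/w2.png",["hub_top","bar_end_a","collar_tab","lever_tip"]);print(s["clock"],s["q"][6],s["tool_pos"],s["eef_rot"])
E
```

```text
clock: 3.45
tool_pos: [0.586, -0.0455, 0.1757]
eef_rot: [0.526, 0.85, -0.002, -0.003]
contact_force: [0.2, -0.2, 0.3]
opening: 0.403
finger_force: 0.0
hub_top 0.71 [284. 159.] [0.5699 0.0032 0.142 ]
bar_end_a 0.63 [283. 244.] [ 0.5953 -0.0474  0.129 ]
bar_end_a 0.63 [281.  60.] [0.5427 0.0537 0.129 ]
lever_tip 0.58 [408.  79.] [0.6282 0.0939 0.09  ]
3.45 -0.09570981270936281 [ 0.58596232 -0.04548794  0.17569801] [ 0.52599191  0.85048315 -0.00201111 -0.00262089]
```

View pics/w2.png

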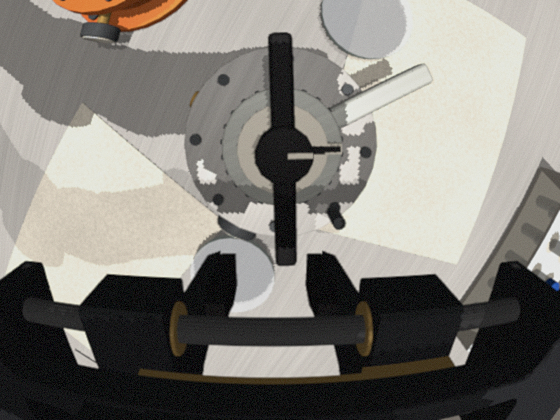

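The bar is centred between the fingers to within about 7 mm, with the hub at px (284,159) and rib and tab aligned at (325,150). I'll correct and descend.

```bash
python3 -m pendant '[{"claw":0.4,"dx":5,"dy":4,"dz":-10,"twist":0},{"claw":0.4,"dx":5,"dy":4,"dz":-40,"twist":0},{"claw":0.4,"dx":5,"dy":4,"dz":-58,"twist":0},{"claw":0.4,"dx":5,"dy":4,"dz":-58,"twist":0},{"claw":0.3,"dx":5,"dy":4,"dz":-58,"twist":0}]' 10
python3 - <<'E'
from h import *
s,im=look("pics/w3.png",["hub_top","bar_end_a"]);print(s["clock"],s["tool_pos"],s["eef_rot"],s["contact_force"])
c=np.array([.569,.003])
p=s["tool_pos"][:2]-c;print(np.hypot(*p),np.degrees(np.arctan2(p[1],p[0])))
a0=np.radians(-62.5)
for k in range(0,17):
    a=a0-.14*k;q=50*np.array([np.cos(a)-np.cos(a0),np.sin(a)-np.sin(a0)]);print(k,round(-.14*k,2),q.round())
E
```

```text
clock: 4.2
tool_pos: [0.5939, -0.0395, 0.121]
eef_rot: [0.525, 0.851, 0.0, 0.0]
contact_force: [-0.7, -0.2, -0.5]
opening: 0.333
finger_force: 0.0
hub_top 0.93 [264. 181.] [0.5693 0.0044 0.142 ]
hub_top 0.23 [428.  75.] [0.608  0.0744 0.142 ]
bar_end_a 0.7 [259.  39.] [0.5412 0.0552 0.129 ]
bar_end_a 0.67 [268. 288.] [ 0.5954 -0.0452  0.129 ]
4.2 [ 0.59391406 -0.0395395   0.12102137] [5.25475856e-01 8.50808426e-01 3.48160676e-04 1.60875771e-04] [-0.74320444 -0.22312645 -0.52381408]
0.04929826362407006 -59.64382514287269
0 -0.0 [0. 0.]
1 -0.14 [-6. -3.]
2 -0.28 [-13.  -5.]
3 -0.42 [-20.  -6.]
4 -0.56 [-27.  -5.]
5 -0.7 [-34.  -4.]
6 -0.84 [-41.  -2.]
7 -0.98 [-47.   0.]
8 -1.12 [-53.   4.]
9 -1.26 [-58.   9.]
10 -1.4 [-63.  14.]
11 -1.54 [-67.  20.]
12 -1.68 [-70.  26.]
13 -1.82 [-72.  33.]
14 -1.96 [-73.  40.]
15 -2.1 [-73.  47.]
16 -2.24 [-72.  54.]
```

```bash
python3 -m pendant '[{"claw":0.25,"dx":-6,"dy":-3,"dz":-2,"twist":-0.14},{"claw":0.25,"dx":-13,"dy":-5,"dz":-2,"twist":-0.28},{"claw":0.25,"dx":-20,"dy":-6,"dz":-2,"twist":-0.42},{"claw":0.25,"dx":-27,"dy":-5,"dz":-2,"twist":-0.56},{"claw":0.25,"dx":-34,"dy":-4,"dz":-2,"twist":-0.7},{"claw":0.25,"dx":-41,"dy":-2,"dz":-2,"twist":-0.84},{"claw":0.25,"dx":-47,"dy":0,"dz":-2,"twist":-0.98},{"claw":0.25,"dx":-53,"dy":4,"dz":-2,"twist":-1.12}]'
python3 - <<'E'
from h import *
s,im=look("pics/w4.png",["hub_top","bar_end_a","collar_tab"]);print(s["clock"],s["tool_pos"],s["eef_rot"],s["contact_force"],s["moment"],s["q"])
E
```

```text
clock: 5.15
tool_pos: [0.5417, -0.0366, 0.12]
eef_rot: [0.899, 0.439, 0.002, 0.001]
contact_force: [-0.3, -2.3, -0.2]
opening: 0.245
finger_force: 0.8
hub_top 0.82 [263. 184.] [0.5696 0.0041 0.142 ]
bar_end_a 0.98 [240.  44.] [0.597 0.055 0.129]
bar_end_a 0.64 [274. 293.] [ 0.5382 -0.0437  0.129 ]
collar_tab 0.8 [336. 160.] [ 0.6002 -0.013   0.112 ]
collar_tab 0.34 [264. 186.] [ 0.5649 -0.0021  0.112 ]
5.15 [ 0.54169505 -0.03656861  0.11997605] [0.89865477 0.43865259 0.00155332 0.00104715] [-0.31174779 -2.3289277  -0.21612578] [-0.44603803 -0.20094545  0.00306809] [ 0.13727748  0.76659896 -0.25890227  1.91782021  0.38034608  0.50095597
 -1.05043784]
```

View pics/w4.png

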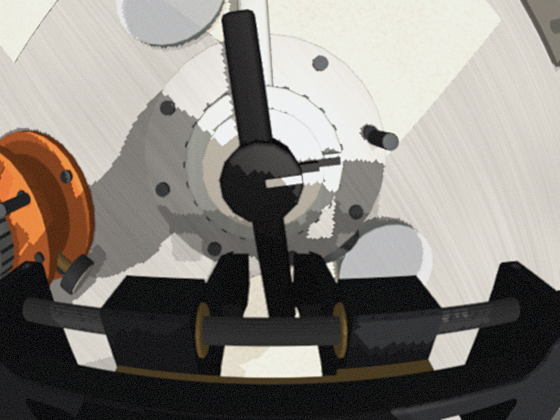

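Rib and tab are still aligned (px 325,165), so there is no slip after 1.02 rad. I'll go on in small chunks and watch the force.

```bash
python3 -m pendant '[{"claw":0.25,"dx":-5,"dy":4,"dz":0,"twist":-0.14},{"claw":0.25,"dx":-10,"dy":9,"dz":0,"twist":-0.28},{"claw":0.25,"dx":-14,"dy":15,"dz":0,"twist":-0.42}]'
python3 -m pendant '[{"claw":0.25,"dx":-3,"dy":6,"dz":0,"twist":-0.14},{"claw":0.25,"dx":-3,"dy":6,"dz":0,"twist":-0.14}]'
python3 - <<'E'
from h import *
s,im=look("pics/w5.png",["hub_top","bar_end_a","collar_tab"]);print(s["clock"],s["tool_pos"],s["eef_rot"],s["contact_force"],s["q"][6])
E
```

```text
clock: 5.65
tool_pos: [0.5291, -0.0233, 0.1194]
eef_rot: [0.97, 0.243, 0.002, 0.002]
contact_force: [6.1, -8.4, -2.5]
opening: 0.25
finger_force: 4.9
clock: 5.85
tool_pos: [0.5255, -0.0175, 0.1193]
eef_rot: [0.984, 0.176, 0.002, 0.002]
contact_force: [2.2, -5.8, -1.1]
opening: 0.248
finger_force: 2.9
hub_top 0.94 [256. 189.] [0.5679 0.0045 0.142 ]
hub_top 0.26 [111.  72.] [0.5942 0.0761 0.142 ]
bar_end_a 0.89 [281. 295.] [ 0.5189 -0.025   0.129 ]
bar_end_a 0.81 [231.  47.] [0.6183 0.0341 0.129 ]
collar_tab 0.82 [328. 143.] [ 0.594  -0.0214  0.112 ]
5.85 [ 0.52547498 -0.01752547  0.11927796] [0.98447342 0.17551586 0.0016243  0.00190487] [ 2.17613559 -5.78968358 -1.05338766] -1.4468172583945742
```

Force rose to 10 N and the tab reads behind the rib: the screw is home with about 13° of slip. I'll go on about 32° to reach roughly 1.5 clicks.

```bash
python3 -m pendant '[{"claw":0.25,"dx":-2,"dy":6,"dz":0,"twist":-0.14},{"claw":0.25,"dx":-4,"dy":13,"dz":0,"twist":-0.28},{"claw":0.25,"dx":-5,"dy":20,"dz":0,"twist":-0.43},{"claw":0.25,"dx":-5,"dy":27,"dz":0,"twist":-0.57},{"claw":0.25,"dx":-5,"dy":27,"dz":0,"twist":-0.57}]'
python3 - <<'E'
from h import *
s,im=look("pics/w6.png",["hub_top","bar_end_a","collar_tab","lever_tip"]);print(s["clock"],s["tool_pos"],s["eef_rot"],s["contact_force"],s["q"])
E
```

```text
clock: 6.55
tool_pos: [0.5202, 0.0095, 0.1191]
eef_rot: [0.994, -0.108, 0.002, 0.001]
contact_force: [1.1, -5.3, 0.3]
opening: 0.25
finger_force: 2.6
hub_top 0.81 [258. 189.] [0.5678 0.0041 0.142 ]
bar_end_a 0.84 [278. 294.] [0.5115 0.008  0.129 ]
collar_tab 0.8 [303. 112.] [ 0.5924 -0.0217  0.112 ]
collar_tab 0.43 [ 99. 168.] [0.591  0.0861 0.112 ]
lever_tip 0.98 [ 94. 105.] [0.6275 0.0916 0.09  ]
6.55 [0.52016709 0.00953969 0.11910472] [ 0.99411957 -0.10826632  0.00165921  0.00138972] [ 1.11912693 -5.28951325  0.33357098] [-0.1351669   0.7442701   0.04288768  1.99408854 -0.06558367  0.40180663
 -1.83106449]
```

View pics/w6.png

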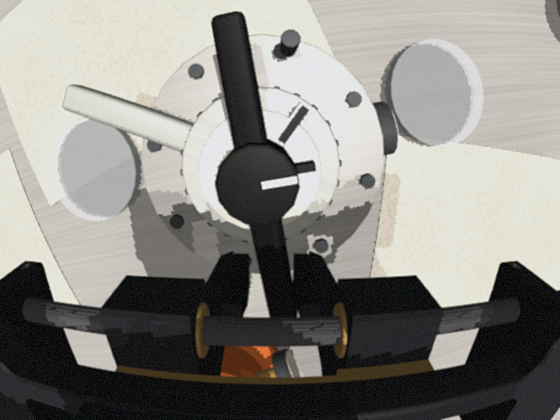

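The rib (302,168) and tab (293,123) are about 45° apart, so 1.5 clicks. The collar tab hasn't moved since home. I'll open, lift straight up and go over the lever.

```bash
python3 -m pendant '[{"claw":0.45,"dx":0,"dy":0,"dz":0,"twist":0},{"claw":0.45,"dx":0,"dy":0,"dz":0,"twist":0},{"claw":0.45,"dx":0,"dy":0,"dz":0,"twist":0},{"claw":0.45,"dx":0,"dy":0,"dz":20,"twist":0},{"claw":0.45,"dx":0,"dy":0,"dz":60,"twist":0},{"claw":0.45,"dx":0,"dy":0,"dz":90,"twist":0},{"claw":0.45,"dx":15,"dy":10,"dz":100,"twist":0.14},{"claw":0.45,"dx":40,"dy":30,"dz":100,"twist":0.28}]'
python3 -m pendant '[{"claw":0.45,"dx":20,"dy":15,"dz":0,"twist":0.14},{"claw":0.45,"dx":40,"dy":30,"dz":0,"twist":0.28},{"claw":0.45,"dx":60,"dy":45,"dz":0,"twist":0.42},{"claw":0.45,"dx":69,"dy":54,"dz":0,"twist":0.56},{"claw":0.45,"dx":69,"dy":54,"dz":0,"twist":0.7},{"claw":0.45,"dx":69,"dy":54,"dz":0,"twist":0.84},{"claw":0.45,"dx":69,"dy":54,"dz":0,"twist":0.91},{"claw":0.45,"dx":69,"dy":54,"dz":0,"twist":0.91}]'
python3 - <<'E'
from h import *
s,im=look("pics/w7.png",["lever_tip","bar_end_a","hub_top"]);print(s["clock"],s["tool_pos"],np.degrees(2*np.arctan2(s["eef_rot"][1],s["eef_rot"][0])),s["contact_force"],s["q"])
E
```

```text
clock: 7.6
tool_pos: [0.5586, 0.0408, 0.221]
eef_rot: [0.999, 0.034, 0.001, 0.001]
contact_force: [0.5, 1.2, -0.3]
opening: 0.451
finger_force: 0.0
clock: 8.4
tool_pos: [0.6271, 0.0962, 0.2184]
eef_rot: [0.883, 0.469, -0.0, -0.0]
contact_force: [-0.4, -0.1, 0.7]
opening: 0.449
finger_force: 0.0
lever_tip 0.87 [  6. 260.] [0.312  0.2193 0.09  ]
lever_tip 0.8 [279. 202.] [0.6322 0.0907 0.09  ]
bar_end_a 0.94 [222. 354.] [0.5082 0.0053 0.129 ]
hub_top 0.59 [275. 340.] [0.5679 0.0021 0.142 ]
hub_top 0.57 [311. 324.] [ 0.6021 -0.0007  0.142 ]
8.4 [0.62705574 0.0962207  0.21842644] 55.91066133495079 [-0.3680037  -0.05034727  0.67070353] [-0.07531347  0.73101816 -0.27488101  1.55313992  0.23419033  0.89069018
 -1.02628813]
```

View pics/w7.png

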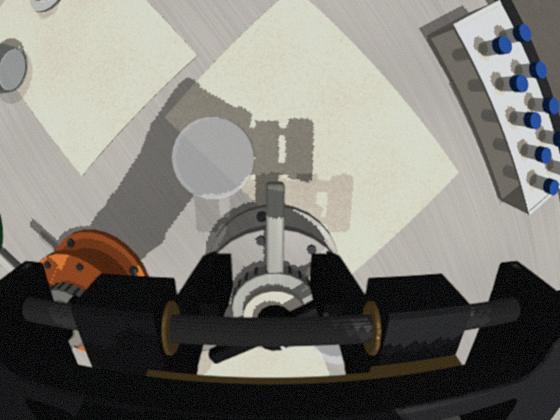

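The lever (279,202) sits between the fingers at about 54°. I'll descend and sweep it.

```bash
python3 -m pendant '[{"claw":0.45,"dx":3,"dy":-3,"dz":-40,"twist":-0.02},{"claw":0.45,"dx":3,"dy":-3,"dz":-80,"twist":-0.02},{"claw":0.45,"dx":3,"dy":-3,"dz":-115,"twist":-0.02},{"claw":0.45,"dx":3,"dy":-3,"dz":-133,"twist":-0.02},{"claw":0.3,"dx":3,"dy":-3,"dz":-133,"twist":-0.02},{"claw":0.3,"dx":3,"dy":-3,"dz":-133,"twist":-0.02},{"claw":0.3,"dx":3,"dy":-3,"dz":-133,"twist":-0.02}]'
```

```text
clock: 9.3
tool_pos: [0.6316, 0.0934, 0.0873]
eef_rot: [0.888, 0.459, 0.001, 0.0]
contact_force: [-0.4, 1.0, -0.8]
opening: 0.302
finger_force: 0.0
```

```bash
python3 -m pendant '[{"claw":0.3,"dx":12,"dy":-10,"dz":-2,"twist":-0.14},{"claw":0.3,"dx":22,"dy":-21,"dz":-2,"twist":-0.28},{"claw":0.3,"dx":30,"dy":-33,"dz":-2,"twist":-0.42},{"claw":0.3,"dx":37,"dy":-47,"dz":-2,"twist":-0.56},{"claw":0.3,"dx":42,"dy":-61,"dz":-2,"twist":-0.7},{"claw":0.3,"dx":45,"dy":-76,"dz":-2,"twist":-0.84},{"claw":0.3,"dx":45,"dy":-91,"dz":-2,"twist":-0.98},{"claw":0.3,"dx":44,"dy":-104,"dz":-2,"twist":-1.11}]'
```

```text
clock: 10.1
tool_pos: [0.6761, -0.0106, 0.0856]
eef_rot: [0.997, -0.08, 0.002, -0.001]
contact_force: [0.2, 1.7, 1.0]
opening: 0.303
finger_force: 0.6
```

```bash
python3 -m pendant '[{"claw":0.3,"dx":-1,"dy":-6,"dz":0,"twist":-0.06},{"claw":0.3,"dx":-2,"dy":-11,"dz":0,"twist":-0.1},{"claw":0.3,"dx":-3,"dy":-15,"dz":0,"twist":-0.14},{"claw":0.3,"dx":-3,"dy":-15,"dz":0,"twist":-0.14}]'
python3 -m pendant '[{"claw":0.3,"dx":-1,"dy":-2,"dz":0,"twist":0},{"claw":0.3,"dx":-1,"dy":-4,"dz":0,"twist":0},{"claw":0.3,"dx":-1,"dy":-4,"dz":0,"twist":0}]'
```

```text
clock: 10.5
tool_pos: [0.672, -0.0257, 0.0846]
eef_rot: [0.989, -0.147, 0.001, -0.0]
contact_force: [0.1, 0.9, 0.2]
opening: 0.3
finger_force: 0.3
clock: 10.8
tool_pos: [0.6718, -0.0259, 0.0843]
eef_rot: [0.989, -0.145, 0.001, -0.003]
contact_force: [1.6, 6.2, 2.7]
opening: 0.305
finger_force: 3.2
```

```bash
python3 -m pendant '[{"claw":0.3,"dx":0,"dy":-3,"dz":0,"twist":0},{"claw":0.3,"dx":-1,"dy":-6,"dz":0,"twist":0},{"claw":0.3,"dx":-1,"dy":-6,"dz":0,"twist":0}]'
```

```text
clock: 11.1
tool_pos: [0.6718, -0.0262, 0.0843]
eef_rot: [0.99, -0.144, 0.001, -0.006]
contact_force: [2.8, 12.4, 0.9]
opening: 0.302
finger_force: 7.1
```

```bash
python3 -m pendant '[{"claw":0.3,"dx":1,"dy":6,"dz":0,"twist":0},{"claw":0.45,"dx":2,"dy":11,"dz":0,"twist":0},{"claw":0.45,"dx":2,"dy":11,"dz":0,"twist":0},{"claw":0.45,"dx":2,"dy":11,"dz":20,"twist":0},{"claw":0.45,"dx":2,"dy":11,"dz":60,"twist":0},{"claw":0.45,"dx":2,"dy":11,"dz":105,"twist":0},{"claw":0.45,"dx":2,"dy":11,"dz":150,"twist":0},{"claw":0.45,"dx":2,"dy":11,"dz":195,"twist":0}]'
python3 -m pendant '[{"claw":0.45,"dx":-45,"dy":0,"dz":30,"twist":0},{"claw":0.45,"dx":-90,"dy":0,"dz":30,"twist":0},{"claw":0.45,"dx":-135,"dy":0,"dz":30,"twist":0},{"claw":0.45,"dx":-180,"dy":0,"dz":30,"twist":0},{"claw":0.45,"dx":-200,"dy":0,"dz":30,"twist":0},{"claw":0.45,"dx":-200,"dy":0,"dz":30,"twist":0},{"claw":0.45,"dx":-200,"dy":0,"dz":30,"twist":0}]'
python3 - <<'E'
from h import *
s,im=look("pics/w8.png");print(s["clock"],s["tool_pos"],s["contact_force"])
cv2.imwrite("pics/w8c.png",cv2.resize(im[40:280,100:420],(800,600),interpolation=cv2.INTER_CUBIC))
E
```

```text
clock: 11.9
tool_pos: [0.6704, -0.0268, 0.2801]
eef_rot: [0.989, -0.148, -0.001, 0.001]
contact_force: [-0.1, -0.1, -0.6]
opening: 0.452
finger_force: 0.0
clock: 12.6
tool_pos: [0.4719, -0.0258, 0.309]
eef_rot: [0.989, -0.148, 0.001, 0.0]
contact_force: [1.0, -0.4, -0.2]
opening: 0.45
finger_force: 0.0
hub_top 0.9 [212. 106.] [0.5683 0.0037 0.142 ]
bar_end_a 0.89 [227. 160.] [0.5125 0.008  0.129 ]
bar_end_a 0.84 [218. 345.] [0.2914 0.102  0.129 ]
bar_end_a 0.58 [199.  55.] [0.6229 0.0024 0.129 ]
bar_end_a 0.56 [164. 279.] [0.4025 0.1278 0.129 ]
bar_end_a 0.34 [ 45. 272.] [0.4537 0.3049 0.129 ]
collar_tab 0.57 [234.  75.] [ 0.5944 -0.0241  0.112 ]
lever_tip 0.93 [217.  14.] [ 0.6722 -0.0246  0.09  ]
lever_tip 0.22 [197.  53.] [0.6355 0.0104 0.09  ]
stop_pin 0.91 [189. 259.] [0.4103 0.0978 0.104 ]
stop_pin 0.82 [229.  45.] [ 0.6285 -0.0281  0.104 ]
vessel 0.98 [230. 104.] [0.5725 0.0024 0.    ]
vessel 0.84 [210. 267.] [0.3462 0.1135 0.    ]
12.6 [ 0.47193484 -0.02582795  0.30896675] [ 0.97537135 -0.38841103 -0.20849608]
```

View pics/w8c.png

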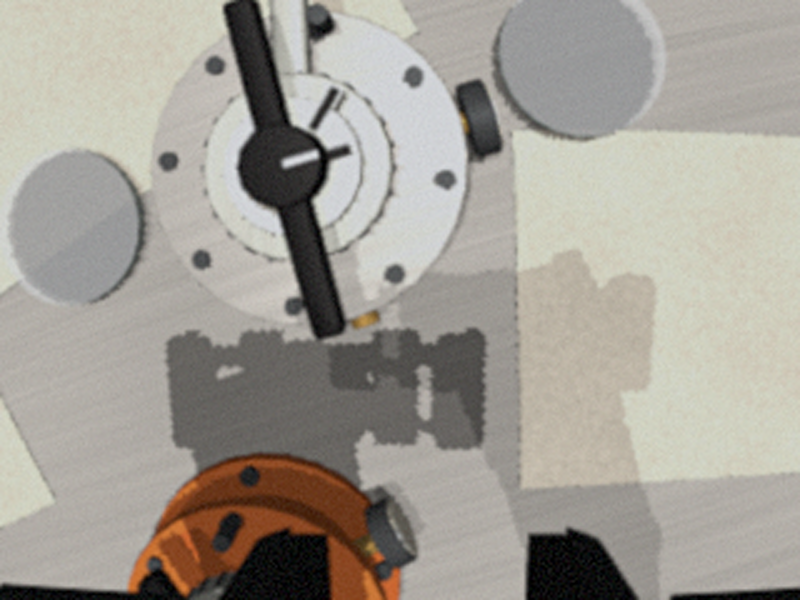

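The lever lies against the stop pin (crop 290,30 and 318,20). The T-bar is unchanged, with the rib about 46° ahead of the tab, and the dishes stand where they were.

```bash
python3 -c "
from plant import r
print(r.finish_job())"
```

```text
the job is handed in; nothing more can be done
None
```

The vessel is closed and handed in at about 13 s of the 61 s allowed: the screw is home, the clutch slipped about 46° (1.5 clicks), then the lock lever was swung tight against its stop pin; both dishes were still in place in the last picture, and the other glassware was not rechecked.

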